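# Fit the cooler that suits the memory

### The job

Replace the small round cooler on the computer board with the right one of the two coolers waiting on the cardboard pads: the low flat one if the tall comb-topped memory modules are plugged into the board, the big tower if the low plain ones are. Set the new cooler down gently, centred on the socket plate and square to the board with its long side reaching across towards the memory strip, and stand the old cooler in the middle of the pad that the new one came from. Leave the other cooler, the memory and the other things on the table as they are.

Things in the scene. Friction and masses are not known exactly. Their poses are not given: they have to be found in the camera images.
- board: Computer board 190 (x) x 220 (y) mm on a foam sheet of 210 x 240 mm, fixed; board top 12 mm above the table. Origin: centre of the underside, on the table. On its +y side the memory strip; at y = -56 to -98 mm three white slots (tops 23 mm above the table); along its +x edge, beyond x = 75 mm, ports (tops up to 36 mm above the table). Turned by up to 0.2 rad.
- socket (a point): Centre of the top of the bare-metal socket plate in the middle of the board: a flat 60 x 60 mm plate, top 20 mm above the table, with no rim or pins. Axes as the board's. The old cooler stands on it at the start.
- bank (a point): Centre of the top of the memory strip on the board, 61 mm from the socket centre along the board's +y, 16 mm above the table. The strip is 150 mm long along the board's x and 22 mm wide. One of the two pairs of modules is plugged in here, centred on this point.
- holder: Grey plastic holder 160 x 50 x 16 mm for the spare modules, on the table beyond the board, parallel to it, fixed. Origin: centre of the underside. The pair of modules that is not on the board stands on it.
- memory_tall: Pair of tall memory modules with comb-like metal heat spreaders, together 132 (x) x 18 (y) x 58 (z) mm, fixed where they stand: on the board's strip or on the holder. Origin: centre of the underside, 16 mm above the table; so their top is 74 mm above the table.
- memory_plain: Pair of plain bare memory modules with chips on their faces, together 132 (x) x 18 (y) x 26 (z) mm, fixed where they stand: on the board's strip or on the holder. Origin: centre of the underside, 16 mm above the table; so their top is 42 mm above the table.
- cooler_old: The old cooler: round, finned, with a fan on top; 62 mm across, 50 mm high, about 0.28 kg; foot 48 mm across and 8 mm high. Origin: centre of the underside, z up. Loose; it stands on the socket plate at the start. Between the board and either side, beyond the pads (about x = 0.63 m, 0.18 m to the left or right of the board's centre), the table is bare: room to park it.
- cooler_tower: Tower cooler: upright stack of fins with a fan on its +x face; 46 (x) x 130 (y) x 125 (z) mm, about 0.45 kg. Origin: centre of the underside of its 50 x 50 x 10 mm foot, z up. Above four pipes the stack begins 44 mm over the origin; its flat faces are at x = -23 mm and (fan, 100 mm wide, 43 to 125 mm high) x = +23 mm. Long side: y. Loose; starts on one of the pads.
- cooler_low: Low flat cooler: a block of fins with a fan on top, 54 (x) x 76 (y) mm and 46 mm high, about 0.30 kg; foot 50 x 50 mm and 8 mm high. Origin: centre of the underside, z up. Long side: y. Loose; it stands on one of the pads at the start.
- pad_left: Cardboard pad 130 x 130 x 6 mm on the table to the robot's left (+y), fixed. Origin: centre of the underside, on the table. One of the two new coolers stands near its middle.
- pad_right: Cardboard pad 130 x 130 x 6 mm on the table to the robot's right (-y), fixed. Origin: centre of the underside, on the table. The other new cooler stands near its middle.
- case_fan: Bystander: black case fan 120 x 120 x 25 mm lying flat on the far left. Origin: centre of the underside.
- screwdriver: Bystander: screwdriver 200 mm long lying on the far right. Origin: about the middle of its length, at table height.
- mug: Bystander: white mug 80 mm across, 95 mm high, handle (30 mm) on its own +y side, beyond the board on the right. Origin: centre of the underside.
Things that resemble listed ones, but are neither listed nor needed, are in the scene too. What is shaped like the cooler_low but yellow is not meant.

How it is judged (in metres and radians):
At the end, for the whole second after the job is handed in: The right new cooler stands upright on the socket plate, within 10 mm of its centre and 0.15 rad of square (either way round); the old one stands upright within 35 mm of the emptied pad's centre; the other new cooler is within 30 mm of where it was; all at rest (((horizontal distance between memory_tall and bank below 0.03 m and horizontal distance between cooler_low and socket below 0.01 m and angle between the x axis of cooler_low and the x axis of board, either way round below 0.15 rad and z of cooler_low in the frame of socket between -0.004 and 0.004 m and angle between each of cooler_low, cooler_tower's own z axis and vertical below 0.1 rad and linear speed of each of cooler_low, cooler_tower below 0.03 m/s and angular speed of each of cooler_low, cooler_tower below 0.2 rad/s and distance of cooler_tower from where it was at the start of the episode below 0.03 m) or (horizontal distance between memory_plain and bank below 0.03 m and horizontal distance between cooler_tower and socket below 0.01 m and angle between the x axis of cooler_tower and the x axis of board, either way round below 0.15 rad and z of cooler_tower in the frame of socket between -0.004 and 0.004 m and angle between each of cooler_tower, cooler_low's own z axis and vertical below 0.1 rad and linear speed of each of cooler_tower, cooler_low below 0.03 m/s and angular speed of each of cooler_tower, cooler_low below 0.2 rad/s and distance of cooler_low from where it was at the start of the episode below 0.03 m)) and (horizontal distance between cooler_old and pad_left below 0.035 m or horizontal distance between cooler_old and pad_right below 0.035 m) and height (world z) of cooler_old between 0.002 and 0.01 m and angle between cooler_old's own z axis and vertical below 0.1 rad and linear speed of cooler_old below 0.03 m/s and angular speed of cooler_old below 0.2 rad/s); the robot touches nothing.
It fails at once if the cooler that does not suit the board is moved by more than 30 mm ((horizontal distance between memory_tall and bank below 0.03 m and distance of cooler_tower from where it was at the start of the episode above 0.03 m) or (horizontal distance between memory_plain and bank below 0.03 m and distance of cooler_low from where it was at the start of the episode above 0.03 m)).
It fails at once if a new cooler is dropped or banged onto the socket plate: still moving faster than 0.25 m/s within 6 mm above it ((horizontal distance between cooler_tower and socket below 0.04 m and z of cooler_tower in the frame of socket between -0.005 and 0.006 m and linear speed of cooler_tower above 0.25 m/s) or (horizontal distance between cooler_low and socket below 0.04 m and z of cooler_low in the frame of socket between -0.005 and 0.006 m and linear speed of cooler_low above 0.25 m/s)).
It fails at once if a memory module is struck or pressed with more than 10 N (contact force between any of memory_tall, memory_plain and anything else above 10 N).
It fails at once if the case fan, screwdriver or mug is moved by more than 40 mm (distance of any of case_fan, screwdriver, mug from where it was at the start of the episode above 0.04 m).
It also fails if it takes over 59 s, if anything falls off the work surface, if the arm or the gripper's body presses on something with over 40 N, if the wrist force passes 120 N, or if a joint passes its speed limit or range.

### The arm

A 6-joint arm with a two-finger parallel gripper is mounted at the origin on the work surface. World frame = base frame: x ahead of the robot, y to its left, z up, the work surface at z = 0. Lengths are in mm, angles in rad, forces in N, time in s.
With the tool pointing down it reaches from about 400 to 925 mm from the base axis. Payload 12.5 kg.
Tool frame: the origin (TCP) lies midway between the tips of the shut fingers; the grasp point (between the pads) lies 19 mm behind it; z points along the fingers, y is the line along which they close (so a half turn about z gives the same grasp; the last joint's range is limited). The gripper opens to 95 mm and grips with 3 to 60 N. Pads are 20 mm wide; open, the fingers measure 119 mm over their backs; the gripper's body (75 mm by 180 mm) begins 59 mm behind the grasp point.
Start: joints at [-1.393, 0.491, 1.559, -0, 1.092, -0.106], TCP at [175.026, -600.01, 214.661] pointing down, gripper open.
Joint ranges: [-3.1, 3.1], [-0.84, 2.19], [0.05, 2.79], [-1.13, 4.28], [0.06, 2.93], [-2.69, 2.69]. Speed limits (rad/s): [2.22, 2.22, 2.79, 3.14, 3.14, 3.14].

### API

Orientations are given as [roll, pitch, yaw] about the fixed x, y, z axes, in that order (R = Rz(yaw) Ry(pitch) Rx(roll)).
In Python, from cell import env gives the robot as it stands.
- The arm moves only by the tool carry_out, never from a script. Its argument "series" is a list of rows, each a list of 4 numbers: the shift along the world's x, y, z normalised to -1 to 1, where 1 is 5 cm, then the turn about the world's z normalised to -1 to 1, where 1 is 6 degrees. In form: [[x, y, z, turn], ...]. A call has exactly 5 rows; each row shifts and turns the commanded pose from where the row before left it; what a row does not reach is not made up. A row lasts 1/10 s, in which the tool goes at most 50 mm and 8.59 degrees, less where a joint would pass 70% of its speed; a pose out of reach is approached as far as the arm can. A call with a number of a shift or a turn outside -1 to 1 is refused whole. A call with a gripper value outside its range is refused whole. "fingers" is the closure, from -1 (fully open) to 1 (shut), set as the call begins (left out, the last holds). The fingers move at their own pace and stop on an object; the grip force is fixed at half the most. Time passes only in rows, so rows that do not move let the fingers close, or fill a call up. It gives the time, the measured TCP pose, the force, the opening and the grip force at its end, in the units of the state.
- env.state(): the state, without advancing time (a new reading comes with each control period).
- env.read_camera(name): name is "scene" or "top" or "wrist"; returns the picture (400x640x3 uint8, red, green, blue); there is no depth.
- env.calibration(name): a dict with "K" (3x3 intrinsics, pixels), "pose" (4x4, takes a point from camera to world coordinates). Camera axes: x right, y down, z forward; pixel columns grow to the right and rows downward; lengths in mm; the calibration is good to about 2 mm. A picture is of the moment at which its call begins: read the wrist's pose just before it. calibration takes no time and is no camera call; for the wrist camera it gives the pose at the moment of the call.
- env.job_done(): hands the job in; it is judged then, once.
Trained networks look in the newest picture that a camera, given by its name, has taken for a name from the list of things; names that differ only in an ending like _2 or _b are one class to them, and where a whole thing is asked for, a point or a joint stands for the part that bears it (a point fixed in the world has none). Each returns a list of dicts, best first, with "conf" (0 to 1); they miss things now and then, are a little off and sometimes report something else, mostly with a low value. They report only what shows in the picture. A call takes as long as a camera call. They do not tell look-alikes from the thing itself.
- env.look_for(camera, label): "position" ([row, column] as shares, 0 to 1, of the picture: columns of its width, rows of its height, amid what is visible of it).
The state is a dict: "t": time; "joints": joint angles; "qvel": joint speeds; "tau": joint torques, N m; "eef_pos": TCP position; "tcp_rot": TCP orientation; "ft_force": force on the tool from outside, world axes, zero at the start; "moment": the same for the moment, N m; "opening": opening from 0.0 (shut) to 1.0 (fully open); "grip_force": force on a finger pad.
Only numpy, scipy, OpenCV 4.12 (cv2) and the standard library are available. Lean on these libraries where they do the work, as an engineer would, in place of code of your own. Each camera call takes 0.05 s, during which the arm holds its last target. There are 200 camera calls.

## Working session

There is one attempt and no reset: what is moved stays moved. The work goes in short steps, Python scripts to look and compute and a tool call to move; the robot and the scene stay as the last step left them, time stands still between calls to the robot, and variables do not carry over. Pictures are saved under pics/ and viewed, at most 10 in all, crops included, and the job is handed in when it is done.

Besides the shell and the picture viewer there is one more tool, called after "Request:" as name(argument=value, ...), one argument or row to a line, values as JSON. carry_out: Moves the arm, as the interface text tells. Its arguments: {"type":"object","properties":{"series":{"type":"array","items":{"type":"array","items":{"type":"number","minimum":-1,"maximum":1}}},"fingers":{"type":"number"}},"required":["series"]}

```bash
mkdir -p pics; ls; cat > h.py <<'E'
import numpy as np, cv2
from cell import env
def snap(c,f=None):
    cal=env.calibration(c); im=env.read_camera(c)
    if f: cv2.imwrite('pics/'+f,im[:,:,::-1])
    return im,cal
def ray(cal,u,v):
    K=np.array(cal['K']);P=np.array(cal['pose'])
    d=P[:3,:3]@np.linalg.solve(K,[u,v,1.]);return P[:3,3],d/np.linalg.norm(d)
def atz(cal,u,v,z):
    o,d=ray(cal,u,v);return o+d*(z-o[2])/d[2]
def proj(cal,X):
    K=np.array(cal['K']);P=np.array(cal['pose'])
    c=(np.atleast_2d(X)-P[:3,3])@P[:3,:3];p=c@K.T;return p[:,:2]/p[:,2:]
def tri(rs):
    A=0;b=0
    for o,d in rs:
        M=np.eye(3)-np.outer(d,d);A=A+M;b=b+M@o
    return np.linalg.solve(A,b)
E
python3 - <<'E'
from h import *
print({k:v for k,v in env.state().items()})
for c in('scene','top'):
    im,cal=snap(c,c+'0.png'); print(c,np.round(cal['K'],1).tolist(),np.round(cal['pose'],3).tolist())
    for l in ['board','cooler_old','cooler_tower','cooler_low','pad_left','pad_right','memory_tall','memory_plain','holder','bank']:
        print(l,[(round(r['position'][1]*640),round(r['position'][0]*400),round(r['conf'],2)) for r in env.look_for(c,l)])
E
```

```text
pics
{'t': 0.0, 'joints': array([-1.39261783e+00,  4.91562116e-01,  1.55940965e+00, -1.71179280e-05,
        1.09168623e+00, -1.05617972e-01]), 'qvel': array([-7.43381655e-04, -2.32480007e-03,  7.70540020e-05, -4.77532496e-04,
       -1.16560957e-03,  5.39500288e-04]), 'tau': array([ 4.65129269e-03, -6.12628698e+01, -2.58183360e+01,  6.94482308e-02,
        4.81971412e-02, -1.26205978e-04]), 'eef_pos': array([ 174.96908577, -599.77888334,  214.07386017]), 'tcp_rot': array([-3.14053164e+00, -9.72132514e-05,  2.83804320e-01]), 'ft_force': array([0.66669352, 0.33245847, 0.2185463 ]), 'moment': array([ 0.0036649 , -0.02626068,  0.03008337]), 'grip_force': 0.0, 'opening': 0.9995972066274036}
scene [[374.4, 0.0, 310.4], [0.0, 374.4, 201.9], [0.0, 0.0, 1.0]] [[0.437, 0.694, -0.572, 1167.296], [0.899, -0.337, 0.279, -303.635], [0.001, -0.636, -0.772, 840.395], [0.0, 0.0, 0.0, 1.0]]
board [(320, 211, 0.79)]
cooler_old [(327, 193, 0.64)]
cooler_tower [(390, 139, 0.91), (439, 191, 0.25)]
cooler_low [(195, 179, 0.84), (210, 223, 0.72)]
pad_left [(391, 160, 0.58)]
pad_right [(367, 270, 0.66), (319, 213, 0.19)]
memory_tall [(315, 212, 0.54)]
memory_plain [(369, 257, 0.64)]
holder [(370, 269, 0.93)]
bank [(317, 211, 0.57)]
top [[367.1, 0.0, 319.3], [0.0, 367.1, 202.6], [0.0, 0.0, 1.0]] [[-0.015, -0.996, 0.086, 483.806], [-1.0, 0.016, 0.013, -17.412], [-0.014, -0.086, -0.996, 959.206], [0.0, 0.0, 0.0, 1.0]]
board [(313, 202, 0.75), (474, 154, 0.73)]
cooler_old [(302, 200, 0.76)]
cooler_tower [(188, 236, 0.91)]
cooler_low [(431, 225, 0.65), (433, 292, 0.58), (313, 202, 0.3)]
pad_left [(204, 244, 0.9), (404, 129, 0.65)]
pad_right [(429, 235, 0.72)]
memory_tall [(275, 199, 0.82)]
memory_plain [(299, 119, 0.73), (431, 237, 0.4)]
holder [(303, 118, 0.81)]
bank [(309, 203, 0.77)]
```

View pics/scene0.png

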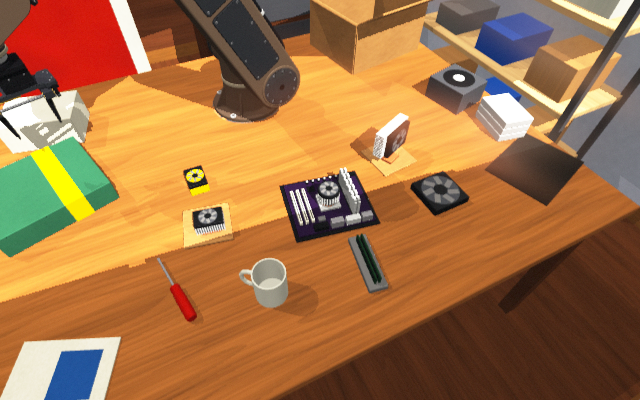

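View pics/top0.png

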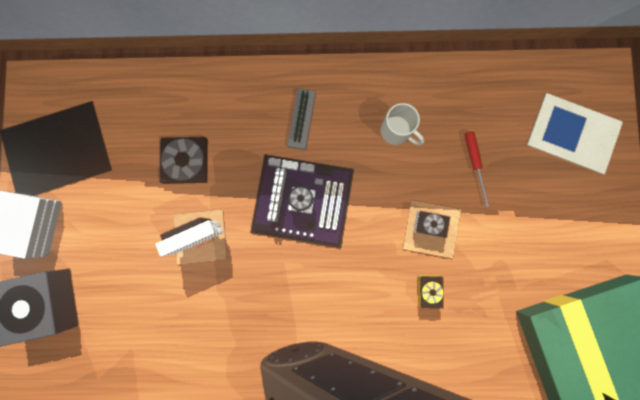

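The scene view shows the tall white comb modules on the board (about (347,190)) and dark low modules in the holder (about (369,262)). So the low cooler is the right one. It stands on the right pad at top (432,225); the yellow look-alike is at top (432,292). Next I'll triangulate rough positions.

```bash
python3 - <<'E'
from h import *
s=env.calibration('scene');t=env.calibration('top')
def T(a,b):
    return np.round(tri([ray(s,*a),ray(t,*b)]),0)
print('low top',T((209,213),(433,224)),'old top',T((328,186),(301,198)),'mem',T((347,188),(276,195)),'yellow',T((195,176),(432,292)))
print('pad',[atz(t,u,v,6).round() for u,v in [(410,202),(461,209),(454,257),(403,247)]])
print('board',[atz(t,u,v,12).round() for u,v in [(265,156),(354,167),(342,247),(251,234)]])
print('tower top',T((392,122),(190,238)),'mug',atz(t,402,124,95).round())
w=env.calibration('wrist');print(np.round(w['K'],1).tolist(),np.round(w['pose'],3).tolist())
E
```

```text
low top [ 505. -280.   59.] old top [572.  39.  77.] mem [582. 100.  50.] yellow [ 339. -277.   42.]
pad [array([ 564., -241.,    6.]), array([ 544., -371.,    6.]), array([ 421., -348.,    6.]), array([ 448., -218.,    6.])]
board [array([691., 136.,  12.]), array([657., -97.,  12.]), array([451., -61.,  12.]), array([487., 172.,  12.])]
tower top [483. 288. 144.] mug [ 745. -207.   95.]
[[322.6, 0.0, 317.4], [0.0, 322.6, 193.3], [0.0, 0.0, 1.0]] [[0.281, -0.932, -0.227, 239.045], [-0.96, -0.274, -0.066, -582.56], [-0.001, 0.236, -0.972, 386.164], [0.0, 0.0, 0.0, 1.0]]
```

Request:
carry_out(
  series=[
    [0.6,0.7,0.06,1],
    [0.6,0.7,0.06,1],
    [0.6,0.7,0.06,1],
    [0.6,0.7,0.06,1],
    [0.6,0.7,0.06,1],
  ],
  fingers=-1,
)

```text
t: 1.6
eef_pos: [325.9, -423.6, 229.9]
tcp_rot: [3.141, 0.0, 0.811]
ft_force: [0.6, -0.5, -0.1]
opening: 1.003
grip_force: 0.0
```

Request:
carry_out(
  series=[
    [0.6,0.7,0.06,1],
    [0.6,0.7,0.06,1],
    [0.6,0.7,0.06,1],
    [0.6,0.7,0.06,1],
    [0,0,0,1.8],
  ],
)

```text
carry_out: Invalid argument: series='[[0.6,0.7,0.06,1],[0.6,0.7,0.06,1],[0.6,0.7,0.06,1],[0.6,0.7,0.06,1],[0,0,0,1.8]]' does not match type={"type": "array", "items": {"type": "array", "items": {"type": "number", "minimum": -1, "maximum": 1}}}
```

Request:
carry_out(
  series=[
    [0.6,0.7,0.06,1],
    [0.6,0.7,0.06,1],
    [0.6,0.7,0.06,1],
    [0.6,0.7,0.06,1],
    [0.2,0.3,0.0,1],
  ],
)

```text
t: 2.1
eef_pos: [457.0, -267.4, 242.2]
tcp_rot: [3.14, 0.0, 1.338]
ft_force: [-0.1, -0.9, -0.3]
opening: 1.0
grip_force: 0.0
```

Request:
carry_out(
  series=[
    [0,0,0,0.9],
    [0,0,0,0],
    [0,0,0,0],
    [0,0,0,0],
    [0,0,0,0],
  ],
)

```text
t: 2.6
eef_pos: [454.8, -270.4, 241.7]
tcp_rot: [3.142, 0.0, 1.423]
ft_force: [0.3, 0.6, 0.6]
opening: 1.0
grip_force: 0.0
```

```bash
python3 - <<'E'
from h import *
im,cal=snap('wrist','w1.png')
import pickle;pickle.dump(cal,open('w1.pkl','wb'))
print(env.state()['eef_pos'],np.round(cal['pose'],3).tolist())
for l in ['cooler_low','pad_right','cooler_old','board']:
    print(l,[(round(r['position'][1]*640),round(r['position'][0]*400),round(r['conf'],2)) for r in env.look_for('wrist',l)])
E
```

```text
[ 454.77142496 -270.38718309  241.63635194] [[0.989, -0.142, -0.034, 465.062], [-0.146, -0.961, -0.233, -206.14], [0.001, 0.235, -0.972, 413.157], [0.0, 0.0, 0.0, 1.0]]
cooler_low [(223, 191, 0.96), (363, 178, 0.87)]
pad_right [(332, 178, 0.75)]
cooler_old []
board []
```

View pics/w1.png

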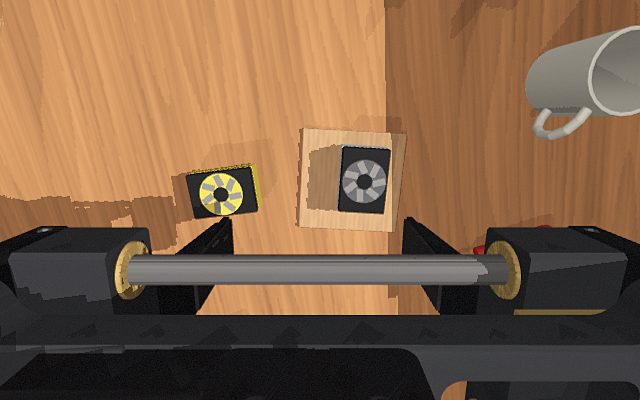

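The wrist view shows the black-fan low cooler, top corners about (343,147), (391,149), (387,213), (338,210). It stands on the pad, corners (302,128), (406,134), (396,232), (297,226). The yellow decoy is at (222,192). Next I'll look at the board.

Request:
carry_out(
  series=[
    [0.3,0.8,0,0],
    [0.35,0.8,0,0],
    [0.35,0.8,0,0],
    [0.35,0.8,0,0],
    [0.35,0.8,0,0],
  ],
)

```text
t: 3.35
eef_pos: [540.5, -68.4, 241.8]
tcp_rot: [3.141, 0.0, 1.425]
ft_force: [0.3, -0.2, 0.5]
opening: 0.997
grip_force: 0.0
```

Request:
carry_out(
  series=[
    [0.4,0.8,0,0],
    [0,0,0,0],
    [0,0,0,0],
    [0,0,0,0],
    [0,0,0,0],
  ],
)

```text
t: 3.85
eef_pos: [559.7, -31.1, 241.7]
tcp_rot: [3.142, 0.0, 1.424]
ft_force: [0.5, -0.1, 0.4]
opening: 0.998
grip_force: 0.0
```

```bash
python3 - <<'E'
from h import *
im,cal=snap('wrist','w2.png')
import pickle;pickle.dump(cal,open('w2.pkl','wb'))
print(env.state()['eef_pos'],env.state()['tcp_rot'])
for l in ['cooler_low','cooler_old','bank']:
    print(l,[(round(r['position'][1]*640),round(r['position'][0]*400),round(r['conf'],2)) for r in env.look_for('wrist',l)])
c1=pickle.load(open('w1.pkl','rb'))
print('low z52',[atz(c1,u,v,52).round(1) for u,v in [(343,147),(391,149),(387,213),(338,210)]])
print('pad',[atz(c1,u,v,6).round(1) for u,v in [(302,128),(406,134),(396,232),(297,226)]])
E
```

```text
[559.75529373 -31.07605792 241.78525284] [3.14140773e+00 6.19432171e-05 1.42357773e+00]
cooler_low []
cooler_old [(320, 108, 0.89)]
bank [(311, 138, 0.59)]
low z52 [array([ 488.4, -244.5,   52. ]), array([ 541. , -254.5,   52. ]), array([ 529.5, -328.1,   52. ]), array([ 473.3, -316.1,   52. ])]
pad [array([ 444.1, -218.8,    6. ]), array([ 570.9, -244.8,    6. ]), array([ 547.1, -371.9,    6. ]), array([ 417.5, -344.2,    6. ])]
```

View pics/w2.png

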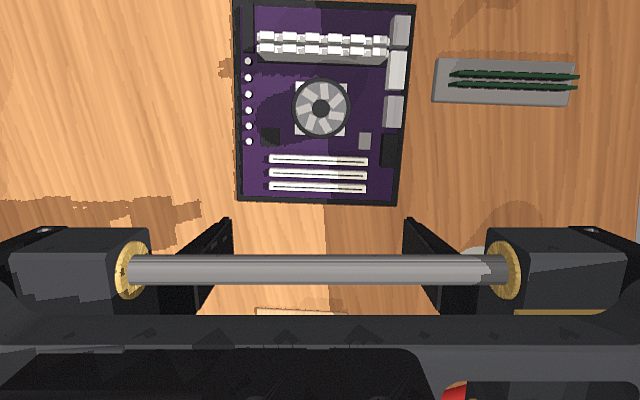

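The view shows the old cooler's fan centre at (320,108). The bare plate corners are about (295,82), (346,82), (345,136), (295,136), and the comb memory is at rows 30–60. I'll take a second view for heights.

Request:
carry_out(
  series=[
    [0.05,0.5,-0.3,0],
    [0.05,0.5,-0.3,0],
    [0,0.2,-0.2,0],
    [0,0,0,0],
    [0,0,0,0],
  ],
)

```text
t: 4.55
eef_pos: [565.1, 29.4, 201.9]
tcp_rot: [3.141, 0.0, 1.425]
ft_force: [-0.0, -0.7, 0.3]
opening: 1.003
grip_force: 0.0
```

```bash
python3 - <<'E'
from h import *
im,cal=snap('wrist','w3.png')
import pickle;pickle.dump(cal,open('w3.pkl','wb'))
print(env.state()['eef_pos'],env.state()['tcp_rot'])
c2=pickle.load(open('w2.pkl','rb'))
r=env.look_for('wrist','cooler_old');print(r)
u,v=r[0]['position'][1]*640,r[0]['position'][0]*400
print('old',tri([ray(c2,320,108),ray(cal,u,v)]))
print('old70',atz(c2,320,108,70),atz(cal,u,v,70))
P=[atz(c2,u,v,20) for u,v in [(295,82),(346,82),(345,136),(295,136)]]
print('plate',np.round(P,1).tolist(),np.mean(P,0))
Q=[atz(c2,u,v,23) for u,v in [(268,154),(368,158),(270,190),(366,191)]];print('slots',np.round(Q,1).tolist())
E
```

```text
[565.28446719  29.22005358 202.25017193] [3.14070588e+00 1.21362468e-04 1.42494907e+00]
[{'position': [0.431, 0.5055], 'conf': 0.55}]
old [573.70168386  39.8664025   67.29172053]
old70 [573.79234872  39.80429106  70.        ] [573.5957445   40.35394007  70.        ]
plate [[549.9, 73.8, 20.0], [608.3, 65.2, 20.0], [599.4, 4.2, 20.0], [539.9, 12.9, 20.0]] [574.38941706  39.00818926  20.        ]
slots [[504.4, -3.4, 23.0], [623.5, -25.8, 23.0], [498.8, -47.7, 23.0], [616.6, -66.3, 23.0]]
```

View pics/w3.png

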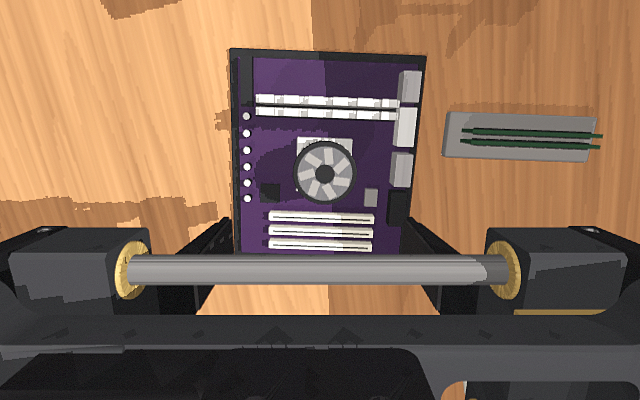

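Old cooler: centre (574,40), top measured at 67 mm against 70 expected. Plate centre is (574,39). I'll descend and grasp it.

Request:
carry_out(
  series=[
    [0.18,0.21,-0.5,0],
    [0,0,-0.8,0],
    [0,0,-0.8,0],
    [0,0,-0.7,0],
    [0,0,-0.4,0],
  ],
)

```text
t: 5.15
eef_pos: [573.5, 39.6, 39.7]
tcp_rot: [-3.14, 0.0, 1.424]
ft_force: [1.3, 0.5, 0.5]
opening: 0.999
grip_force: 0.0
```

Request:
carry_out(
  series=[
    [0,0,-0.22,0],
    [0,0,0,0],
    [0,0,0,0],
    [0,0,0,0],
    [0,0,0,0],
  ],
)

```text
t: 5.65
eef_pos: [574.5, 40.4, 31.8]
tcp_rot: [3.14, -0.0, 1.425]
ft_force: [-1.0, -0.2, -0.6]
opening: 0.998
grip_force: 0.0
```

Request:
carry_out(
  series=[
    [0,0,0,0],
    [0,0,0,0],
    [0,0,0,0],
    [0,0,0,0],
    [0,0,0,0],
  ],
  fingers=1,
)

```text
t: 6.15
eef_pos: [574.0, 40.5, 30.6]
tcp_rot: [-3.142, 0.0, 1.425]
ft_force: [0.1, 0.3, 1.1]
opening: 0.648
grip_force: 30.0
```

Request:
carry_out(
  series=[
    [0,0,0.3,0],
    [0,0,0.5,0],
    [0,0,0.4,0],
    [0,-0.4,0,0],
    [0,-0.7,0,0],
  ],
)

```text
t: 6.65
eef_pos: [574.0, -13.7, 91.2]
tcp_rot: [3.141, -0.0, 1.428]
ft_force: [0.4, -1.6, -3.5]
opening: 0.647
grip_force: 30.0
```

Request:
carry_out(
  series=[
    [0.2,-0.8,0,0],
    [0.3,-0.8,0,0],
    [0,-0.8,0,0],
    [0,-0.4,0,0],
    [0,0,0,0],
  ],
)

```text
t: 7.15
eef_pos: [598.7, -157.1, 90.1]
tcp_rot: [-3.141, 0.0, 1.422]
ft_force: [-0.5, 1.2, -2.6]
opening: 0.646
grip_force: 30.0
```

Request:
carry_out(
  series=[
    [0,0,-0.4,0],
    [0,0,-0.5,0],
    [0,0,-0.3,0],
    [0,0,-0.2,0],
    [0,0,0,0],
  ],
)

```text
t: 7.65
eef_pos: [598.6, -153.9, 19.5]
tcp_rot: [-3.14, -0.0, 1.426]
ft_force: [0.1, 1.5, -2.6]
opening: 0.649
grip_force: 30.0
```

Request:
carry_out(
  series=[
    [0,0,-0.06,0],
    [0,0,-0.06,0],
    [0,0,-0.05,0],
    [0,0,0,0],
    [0,0,0,0],
  ],
)

```text
t: 8.15
eef_pos: [599.1, -154.6, 12.4]
tcp_rot: [3.141, 0.0, 1.425]
ft_force: [-0.2, 0.7, -2.5]
opening: 0.651
grip_force: 30.0
```

Request:
carry_out(
  series=[
    [0,0,0,0],
    [0,0,0,0],
    [0,0,0,0],
    [0,0,0.5,0],
    [0,0,0.7,0],
  ],
  fingers=-1,
)

```text
t: 8.65
eef_pos: [598.2, -154.2, 71.4]
tcp_rot: [-3.138, -0.001, 1.425]
ft_force: [0.5, -0.2, 0.1]
opening: 0.983
grip_force: 0.0
```

Request:
carry_out(
  series=[
    [0,0,0.8,0],
    [-0.1,0.5,0.6,0],
    [-0.2,0.7,0.4,0],
    [-0.2,0.8,0.4,0],
    [0,0.7,0.4,0],
  ],
)

```text
t: 9.15
eef_pos: [572.8, -18.0, 203.4]
tcp_rot: [3.142, -0.0, 1.425]
ft_force: [0.8, -0.9, -0.3]
opening: 1.006
grip_force: 0.0
```

Request:
carry_out(
  series=[
    [0,0.2,0,0],
    [0,0,0,0],
    [0,0,0,0],
    [0,0,0,0],
    [0,0,0,0],
  ],
)

```text
t: 9.65
eef_pos: [574.0, -10.6, 201.4]
tcp_rot: [-3.14, 0.0, 1.424]
ft_force: [0.6, -0.0, 0.0]
opening: 0.997
grip_force: 0.0
```

```bash
python3 - <<'E'
from h import *
im,cal=snap('wrist')
import pickle;pickle.dump(cal,open('w4.pkl','wb'))
print(env.state()['eef_pos'],env.state()['tcp_rot'])
cv2.imwrite('pics/w4.png',cv2.resize(im[30:230,190:450],None,fx=3,fy=3,interpolation=cv2.INTER_CUBIC)[:,:,::-1])
E
```

```text
[573.99339877 -10.45070035 201.55927043] [-3.14075094e+00  8.57563426e-05  1.42401813e+00]
```

View pics/w4.png

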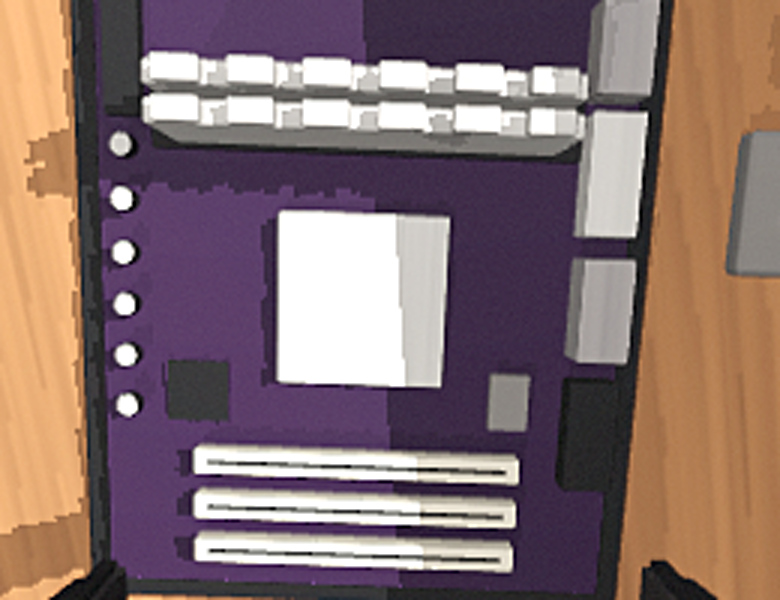

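The crop shows the bare plate with corners (278,211), (449,216), (442,387), (276,383). The comb memory sits clear above it. Next I'll compute the socket pose and go back over the low cooler for a second view.

Request:
carry_out(
  series=[
    [-0.2,-0.85,0,0],
    [-0.2,-0.85,0,0],
    [-0.2,-0.85,0,0],
    [-0.2,-0.85,0,0],
    [-0.2,-0.85,0,0],
  ],
)

```text
t: 10.2
eef_pos: [523.2, -224.2, 201.9]
tcp_rot: [-3.141, -0.0, 1.425]
ft_force: [0.9, 0.1, -0.0]
opening: 1.001
grip_force: 0.0
```

Request:
carry_out(
  series=[
    [-0.2,-0.85,0,0],
    [-0.1,-0.7,0,0],
    [0,0,0,0],
    [0,0,0,0],
    [0,0,0,0],
  ],
)

```text
t: 10.7
eef_pos: [509.0, -298.8, 201.9]
tcp_rot: [-3.141, -0.0, 1.425]
ft_force: [0.1, 0.5, -0.3]
opening: 0.999
grip_force: 0.0
```

```bash
python3 - <<'E'
from h import *
import pickle
c4=pickle.load(open('w4.pkl','rb'));c2=pickle.load(open('w2.pkl','rb'))
f=lambda x,y:((x+.5)/3+189.5,(y+.5)/3+29.5)
P=np.array([atz(c4,*f(*p),20) for p in [(278,211),(449,216),(442,387),(276,383)]])
e=P[1]+P[2]-P[0]-P[3];g=P[0]+P[1]-P[2]-P[3]
print('plate',P.mean(0).round(1),'sizes',np.linalg.norm(np.diff(P[[0,1,2,3,0]],axis=0),axis=1).round(1),'yaw',np.arctan2(e[1],e[0]),np.arctan2(-g[0],g[1]))
S=[atz(c4,*f(*p),23) for p in [(195,445),(519,457),(193,569),(512,572)]]
for a,b in((0,1),(2,3)): d=S[b]-S[a];print('slot yaw',np.arctan2(d[1],d[0]),np.linalg.norm(d))
B=[atz(c4,*f(*p),12) for p in [(94,585),(72,0),(614,590),(668,0)]]
for a,b in((0,1),(2,3)): d=B[b]-B[a];print('edge yaw',np.arctan2(-d[0],d[1]))
print('tri plate',[tri([ray(c4,*f(*p)),ray(c2,*q)]).round(0).tolist() for p,q in zip([(278,211),(449,216),(442,387),(276,383)],[(295,82),(346,82),(345,136),(295,136)])])
im,cal=snap('wrist')
pickle.dump(cal,open('w5.pkl','wb'))
print(env.state()['eef_pos'],env.state()['tcp_rot'])
cv2.imwrite('pics/w5.png',cv2.resize(im[30:230,190:450],None,fx=3,fy=3,interpolation=cv2.INTER_CUBIC)[:,:,::-1])
E
```

```text
plate [574.1  39.4  20. ] sizes [60.  60.2 60.7 60.5] yaw -0.17172234256387792 -0.1777320135983357
slot yaw -0.18320687896774768 119.38152222909639
slot yaw -0.15526262102963181 121.0696649621489
edge yaw -0.180327100261637
edge yaw -0.17617827818156306
tri plate [[549.0, 74.0, 14.0], [608.0, 64.0, 33.0], [599.0, 4.0, 20.0], [538.0, 13.0, 11.0]]
[ 509.16065694 -298.58144011  202.10696854] [-3.14145490e+00 -2.58917300e-04  1.42607204e+00]
```

View pics/w5.png

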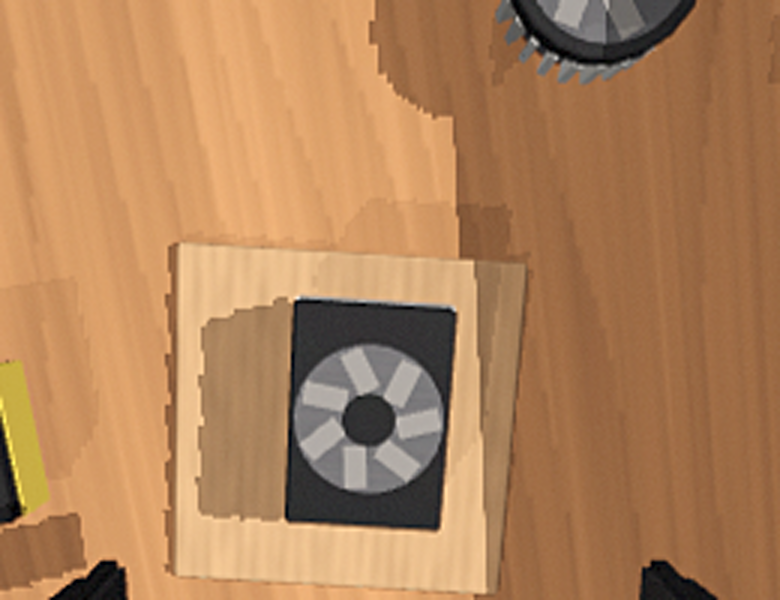

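The crop shows the low cooler's top corners (294,298), (456,306), (440,529), (286,520) and its hub at (368,419). The pad corners are (177,243), (526,264), (496,593), (177,576).

```bash
python3 - <<'E'
from h import *
import pickle
c=pickle.load(open('w5.pkl','rb'));c1=pickle.load(open('w1.pkl','rb'))
f=lambda x,y:((x+.5)/3+189.5,(y+.5)/3+29.5)
for n,z,q in(('low',52,[(294,298),(456,306),(440,529),(286,520)]),('pad',6,[(177,243),(526,264),(496,593),(177,576)])):
    P=np.array([atz(c,*f(*p),z) for p in q]);e=P[1]+P[2]-P[0]-P[3];g=P[0]+P[1]-P[2]-P[3]
    print(n,P.mean(0).round(1),'sizes',np.linalg.norm(np.diff(P[[0,1,2,3,0]],axis=0),axis=1).round(1),'yaw',np.arctan2(e[1],e[0]),np.arctan2(-g[0],g[1]))
print('hub',atz(c,*f(368,419),52),atz(c1,364,181,52),tri([ray(c,*f(368,419)),ray(c1,364,181)]))
t=env.calibration('top');print('tri top',tri([ray(c,*f(368,419)),ray(t,433,224.5)]))
E
```

```text
low [ 507.  -285.4   52. ] sizes [52.9 75.8 53.2 75.1] yaw -0.1985438051573566 -0.20075721043596034
pad [ 495.3 -294.9    6. ] sizes [128.9 128.6 127.7 128.9] yaw -0.20126370486496287 -0.19846265836497537
hub [ 506.54800174 -286.25765977   52.        ] [ 507.18650562 -286.25083596   52.        ] [ 506.73118641 -285.57412324   55.55871996]
tri top [ 504.91271395 -290.14463148   30.1095651 ]
```

Low cooler: (507,-286), yaw -0.20, height 55 measured against 52 expected. Pad: (495,-295). I'll grasp it now.

Request:
carry_out(
  series=[
    [-0.04,0.26,-0.5,-0.53],
    [0,0,-0.8,0],
    [0,0,-0.8,0],
    [0,0,-0.8,0],
    [0,0,-0.4,0],
  ],
)

```text
t: 11.25
eef_pos: [506.4, -284.6, 34.4]
tcp_rot: [-3.139, -0.001, 1.371]
ft_force: [1.2, -0.8, -0.0]
opening: 1.001
grip_force: 0.0
```

Request:
carry_out(
  series=[
    [0,0,-0.25,0],
    [0,0,-0.12,0],
    [0,0,0,0],
    [0,0,0,0],
    [0,0,0,0],
  ],
)

```text
t: 11.75
eef_pos: [507.5, -286.8, 19.8]
tcp_rot: [3.14, 0.001, 1.37]
ft_force: [-0.5, -0.1, 0.5]
opening: 1.003
grip_force: 0.0
```

Request:
carry_out(
  series=[
    [0,0,0,0],
    [0,0,0,0],
    [0,0,0,0],
    [0,0,0,0],
    [0,0,0,0],
  ],
  fingers=1,
)

```text
t: 12.25
eef_pos: [507.0, -286.5, 18.7]
tcp_rot: [3.141, 0.0, 1.37]
ft_force: [0.2, 0.1, 0.8]
opening: 0.636
grip_force: 0.0
```

Request:
carry_out(
  series=[
    [0,0,0,0],
    [0,0,0,0],
    [0,0,0,0],
    [0,0,0,0],
    [0,0,0,0],
  ],
)

```text
t: 12.75
eef_pos: [506.9, -286.5, 18.6]
tcp_rot: [-3.141, -0.0, 1.37]
ft_force: [-1.8, 0.8, 1.2]
opening: 0.567
grip_force: 30.0
```

Request:
carry_out(
  series=[
    [0,0,0.4,0],
    [0,0,0.6,0],
    [0,0,0.6,0],
    [0,0.4,0,0],
    [0,0.7,0,0.25],
  ],
)

```text
t: 13.25
eef_pos: [507.1, -231.7, 98.7]
tcp_rot: [3.14, 0.001, 1.394]
ft_force: [0.5, 0.4, -3.4]
opening: 0.567
grip_force: 30.0
```

Request:
carry_out(
  series=[
    [0.2,0.8,0,0],
    [0.2,0.8,0,0],
    [0.2,0.8,0,0],
    [0.2,0.8,0,0],
    [0.2,0.8,0,0],
  ],
)

```text
t: 13.75
eef_pos: [556.4, -29.0, 97.6]
tcp_rot: [-3.14, -0.0, 1.396]
ft_force: [0.0, -0.4, -2.3]
opening: 0.568
grip_force: 30.0
```

Request:
carry_out(
  series=[
    [0.2,0.7,0,0],
    [0.14,0.5,0,0],
    [0,0.2,0,0],
    [0,0,0,0],
    [0,0,0,0],
  ],
)

```text
t: 14.25
eef_pos: [573.4, 38.1, 98.1]
tcp_rot: [-3.141, 0.0, 1.396]
ft_force: [-0.4, 0.0, -2.5]
opening: 0.563
grip_force: 30.0
```

```bash
python3 - <<'E'
from h import *
s=env.state();print(s['eef_pos'],s['tcp_rot'],s['opening'])
im,cal=snap('wrist')
import pickle;pickle.dump(cal,open('w6.pkl','wb'))
cv2.imwrite('pics/w6.png',cv2.resize(im[30:230,190:450],None,fx=3,fy=3,interpolation=cv2.INTER_CUBIC)[:,:,::-1])
E
```

```text
[573.37348592  38.07770208  98.14758621] [-3.14066217e+00  2.81624864e-04  1.39603415e+00] 0.5634148903416762
```

View pics/w6.png

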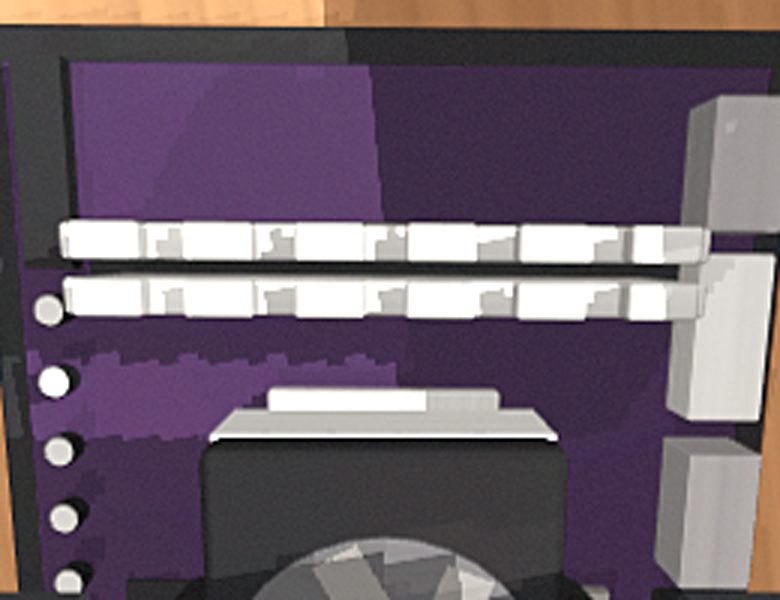

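The held cooler's far edge runs (205,442)–(566,443). The plate's far edge runs (268,391)–(499,391), well centred sideways. I'll check the numbers before lowering.

```bash
python3 - <<'E'
from h import *
import pickle
c=pickle.load(open('w6.pkl','rb'));f=lambda x,y:((x+.5)/3+189.5,(y+.5)/3+29.5)
for n,z,q,h in(('cooler',131.5,[(205,442),(566,443)],38),('plate',20,[(268,391),(499,391)],30)):
    A,B=[atz(c,*f(*p),z) for p in q];d=B-A;y=np.arctan2(d[1],d[0])
    print(n,np.linalg.norm(d),y,(A+B)/2-h*np.array([-np.sin(-.174),np.cos(-.174),0]))
E
```

```text
cooler 52.37372232783051 -0.1761577713193904 [574.74896482  38.73126317 131.5       ]
plate 59.804791458315904 -0.1733699594010033 [574.49550983  39.10976361  20.        ]
```

Request:
carry_out(
  series=[
    [0,0.01,-0.3,0],
    [0,0,-0.4,0],
    [0,0,-0.25,0],
    [0,0,-0.1,0],
    [0,0,-0.05,0],
  ],
)

```text
t: 14.8
eef_pos: [574.0, 38.5, 43.3]
tcp_rot: [-3.141, 0.0, 1.395]
ft_force: [0.1, -0.5, -1.9]
opening: 0.566
grip_force: 30.0
```

Request:
carry_out(
  series=[
    [0,0,-0.05,0],
    [0,0,-0.04,0],
    [0,0,-0.04,0],
    [0,0,-0.04,0],
    [0,0,0,0],
  ],
)

```text
t: 15.3
eef_pos: [573.9, 39.0, 35.1]
tcp_rot: [-3.142, 0.0, 1.396]
ft_force: [0.6, -0.5, -2.2]
opening: 0.568
grip_force: 30.0
```

Request:
carry_out(
  series=[
    [0,0,-0.02,0],
    [0,0,-0.02,0],
    [0,0,-0.01,0],
    [0,0,0,0],
    [0,0,0,0],
  ],
)

```text
t: 15.8
eef_pos: [574.0, 39.0, 32.7]
tcp_rot: [3.141, 0.0, 1.396]
ft_force: [-0.3, 0.2, -3.1]
opening: 0.567
grip_force: 30.0
```

Request:
carry_out(
  series=[
    [0,0,-0.01,0],
    [0,0,-0.01,0],
    [0,0,0,0],
    [0,0,0,0],
    [0,0,0,0],
  ],
)

```text
t: 16.3
eef_pos: [574.0, 39.0, 32.6]
tcp_rot: [3.141, -0.0, 1.396]
ft_force: [-3.5, -0.3, 10.5]
opening: 0.565
grip_force: 30.0
```

Contact at the expected height. I'll release it and rise.

Request:
carry_out(
  series=[
    [0,0,0,0],
    [0,0,0,0],
    [0,0,0,0],
    [0,0,0,0],
    [0,0,0,0],
  ],
  fingers=-1,
)

```text
t: 16.8
eef_pos: [574.0, 39.0, 31.6]
tcp_rot: [3.142, 0.0, 1.396]
ft_force: [0.3, 0.0, -0.3]
opening: 0.926
grip_force: 0.0
```

Request:
carry_out(
  series=[
    [0,0,0.3,0],
    [0,0,0.7,0],
    [0,0,0.8,0],
    [0,-0.5,0.6,0],
    [0,-0.7,0.5,0],
  ],
)

```text
t: 17.3
eef_pos: [574.1, -20.6, 178.6]
tcp_rot: [3.14, -0.0, 1.398]
ft_force: [1.0, -1.0, -0.6]
opening: 0.998
grip_force: 0.0
```

Request:
carry_out(
  series=[
    [0,-0.2,0.2,0],
    [0,0,0,0],
    [0,0,0,0],
    [0,0,0,0],
    [0,0,0,0],
  ],
)

```text
t: 17.8
eef_pos: [573.7, -30.0, 185.6]
tcp_rot: [-3.14, -0.0, 1.397]
ft_force: [0.3, 0.6, 0.5]
opening: 0.995
grip_force: 0.0
```

```bash
python3 - <<'E'
from h import *
im,cal=snap('wrist')
import pickle;pickle.dump(cal,open('w7.pkl','wb'))
cv2.imwrite('pics/w7.png',cv2.resize(im[30:230,190:450],None,fx=3,fy=3,interpolation=cv2.INTER_CUBIC)[:,:,::-1])
print(env.state()['eef_pos'])
E
```

```text
[573.77078325 -30.17969128 185.75211056]
```

View pics/w7.png

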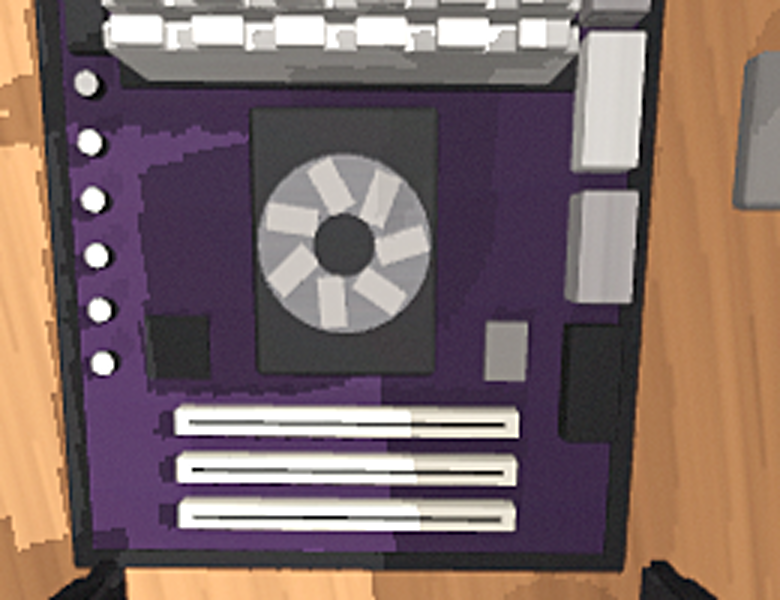

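The low cooler stands square to the board, with top corners (250,109), (437,109), (434,374), (257,372). I'll check that and go over the parked old cooler.

Request:
carry_out(
  series=[
    [0.1,-0.5,0,0],
    [0.1,-0.6,0,0],
    [0.1,-0.7,0,0],
    [0.1,-0.6,0,0],
    [0.1,-0.4,0,0],
  ],
)

```text
t: 18.35
eef_pos: [599.2, -172.4, 186.1]
tcp_rot: [-3.141, -0.0, 1.395]
ft_force: [-0.5, 0.9, 0.9]
opening: 1.001
grip_force: 0.0
```

Request:
carry_out(
  series=[
    [0,0,0,0],
    [0,0,0,0],
    [0,0,0,0],
    [0,0,0,0],
    [0,0,0,0],
  ],
)

```text
t: 18.85
eef_pos: [599.1, -170.2, 186.8]
tcp_rot: [3.141, -0.0, 1.397]
ft_force: [-0.5, 0.5, -0.6]
opening: 1.0
grip_force: 0.0
```

```bash
python3 - <<'E'
from h import *
import pickle
c=pickle.load(open('w7.pkl','rb'));f=lambda x,y:((x+.5)/3+189.5,(y+.5)/3+29.5)
P=np.array([atz(c,*f(*p),66) for p in [(250,109),(437,109),(434,374),(257,372)]]);e=P[1]+P[2]-P[0]-P[3]
print(P.mean(0),np.linalg.norm(np.diff(P[[0,1,2,3,0]],axis=0),axis=1),np.arctan2(e[1],e[0]))
im,cal=snap('wrist','w8.png');r=env.look_for('wrist','cooler_old');print(r)
for x in r: print(atz(cal,x['position'][1]*640,x['position'][0]*400,50))
print(env.state()['eef_pos'])
E
```

```text
[575.04751429  39.03865793  66.        ] [52.82071744 74.81676635 53.20238856 74.23535699] -0.1781643840729847
[{'position': [0.418, 0.4922], 'conf': 0.58}]
[ 600.553557   -153.91356672   50.        ]
[ 599.07928773 -170.53781634  186.79145055]
```

Request:
carry_out(
  series=[
    [0,0.32,-0.5,0],
    [0,0,-0.8,0],
    [0,0,-0.8,0],
    [0,0,-0.7,0],
    [0,0,-0.4,0],
  ],
)

```text
t: 19.45
eef_pos: [598.0, -154.4, 24.0]
tcp_rot: [-3.139, -0.001, 1.396]
ft_force: [0.8, -0.1, 0.2]
opening: 0.998
grip_force: 0.0
```

Request:
carry_out(
  series=[
    [0,0,-0.2,0],
    [0,0,-0.1,0],
    [0,0,0,0],
    [0,0,0,0],
    [0,0,0,0],
  ],
)

```text
t: 19.95
eef_pos: [599.5, -155.2, 12.8]
tcp_rot: [3.14, 0.0, 1.396]
ft_force: [0.9, 0.4, -0.2]
opening: 0.999
grip_force: 0.0
```

Request:
carry_out(
  series=[
    [0,0,0,0],
    [0,0,0,0],
    [0,0,0,0],
    [0,0,0,0],
    [0,0,0,0],
  ],
  fingers=1,
)

```text
t: 20.45
eef_pos: [599.1, -155.0, 11.7]
tcp_rot: [3.141, 0.0, 1.396]
ft_force: [-0.1, 0.0, 0.9]
opening: 0.651
grip_force: 30.0
```

Request:
carry_out(
  series=[
    [0,0,0,0],
    [0,0,0,0],
    [0,0,0,0],
    [0,0,0,0],
    [0,0,0,0],
  ],
)

```text
t: 20.95
eef_pos: [599.0, -155.0, 11.6]
tcp_rot: [3.141, 0.0, 1.396]
ft_force: [0.2, 0.4, 0.6]
opening: 0.649
grip_force: 30.0
```

Request:
carry_out(
  series=[
    [0,0,0.4,0],
    [0,0,0.5,0],
    [0,0,0.3,0],
    [-0.4,-0.5,0,0],
    [-0.5,-0.7,0,0],
  ],
)

```text
t: 21.45
eef_pos: [554.1, -214.4, 72.0]
tcp_rot: [3.141, 0.0, 1.399]
ft_force: [0.4, -1.4, -2.1]
opening: 0.652
grip_force: 30.0
```

Request:
carry_out(
  series=[
    [-0.5,-0.7,0,0],
    [-0.5,-0.6,0,0],
    [-0.18,-0.3,0,0],
    [0,0,0,0],
    [0,0,0,0],
  ],
)

```text
t: 21.95
eef_pos: [495.0, -295.0, 71.5]
tcp_rot: [-3.142, -0.0, 1.395]
ft_force: [0.5, 0.1, -2.7]
opening: 0.647
grip_force: 30.0
```

Request:
carry_out(
  series=[
    [0,0,-0.3,0],
    [0,0,-0.4,0],
    [0,0,-0.2,0],
    [0,0,-0.06,0],
    [0,0,-0.04,0],
  ],
)

```text
t: 22.45
eef_pos: [495.4, -294.6, 21.6]
tcp_rot: [-3.142, -0.0, 1.397]
ft_force: [0.2, 1.0, -2.3]
opening: 0.647
grip_force: 30.0
```

Request:
carry_out(
  series=[
    [0,0,-0.03,0],
    [0,0,-0.02,0],
    [0,0,-0.01,0],
    [0,0,0,0],
    [0,0,0,0],
  ],
)

```text
t: 22.95
eef_pos: [495.1, -295.1, 18.8]
tcp_rot: [3.141, 0.0, 1.396]
ft_force: [-0.2, -0.1, -3.4]
opening: 0.647
grip_force: 30.0
```

Request:
carry_out(
  series=[
    [0,0,-0.01,0],
    [0,0,-0.01,0],
    [0,0,0,0],
    [0,0,0,0],
    [0,0,0,0],
  ],
)

```text
t: 23.45
eef_pos: [495.0, -295.0, 17.7]
tcp_rot: [3.141, 0.0, 1.396]
ft_force: [-0.5, -0.6, -1.3]
opening: 0.648
grip_force: 30.0
```

Request:
carry_out(
  series=[
    [0,0,0,0],
    [0,0,0,0],
    [0,0,0,0],
    [0,0,0,0],
    [0,0,0,0],
  ],
  fingers=-1,
)

```text
t: 23.95
eef_pos: [495.1, -295.0, 17.7]
tcp_rot: [3.141, 0.0, 1.396]
ft_force: [-0.5, -0.7, 0.8]
opening: 0.98
grip_force: 0.0
```

Request:
carry_out(
  series=[
    [0,0,0.4,0],
    [0,0,0.8,0],
    [0,0,0.9,0],
    [0,-0.5,0.8,0],
    [0,-0.5,0.5,0],
  ],
)

```text
t: 24.45
eef_pos: [495.6, -345.6, 191.2]
tcp_rot: [3.138, 0.002, 1.397]
ft_force: [0.3, -0.4, 0.5]
opening: 1.001
grip_force: 0.0
```

Request:
carry_out(
  series=[
    [-0.5,-0.5,0,0],
    [-0.5,-0.6,0,0],
    [-0.5,-0.5,0,0],
    [-0.3,0,0,0],
    [0,0,0,0],
  ],
)

```text
t: 24.95
eef_pos: [403.4, -425.0, 187.6]
tcp_rot: [-3.141, -0.001, 1.394]
ft_force: [0.9, -0.4, -0.3]
opening: 1.0
grip_force: 0.0
```

```bash
python3 - <<'E'
from h import *
im,cal=snap('top','top1.png')
for l in['cooler_old','cooler_low','cooler_tower']:
    print(l,[(round(r['position'][1]*640),round(r['position'][0]*400),round(r['conf'],2),atz(cal,r['position'][1]*640,r['position'][0]*400,56).round()) for r in env.look_for('top',l)])
print(env.state()['eef_pos'])
E
```

```text
cooler_old [(437, 227, 0.95, array([ 498., -291.,   56.])), (301, 199, 0.7, array([572.,  39.,  56.])), (308, 209, 0.16, array([546.,  21.,  56.]))]
cooler_low [(300, 198, 0.93, array([574.,  41.,  56.])), (431, 294, 0.7, array([ 336., -272.,   56.]))]
cooler_tower [(307, 209, 0.33, array([546.,  24.,  56.]))]
[ 405.90497915 -424.32386043  187.75653663]
```

View pics/top1.png

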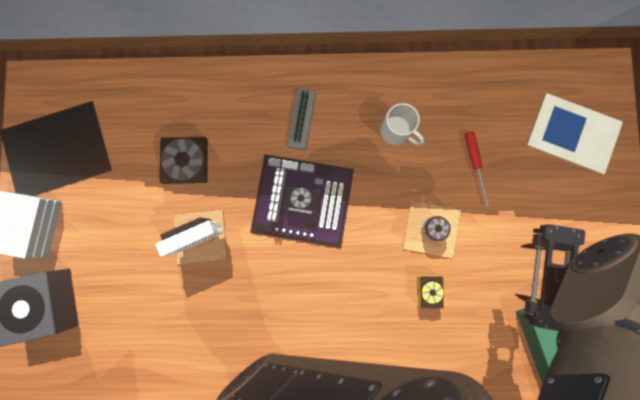

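The top view shows the low cooler on the socket at (301,198) and the old cooler mid-pad at (437,228). The tower and the other things are unmoved, and the arm is clear.

```bash
python3 -c "
from cell import env
print(env.state()['ft_force'],env.job_done())"
```

```text
the job is handed in; nothing more can be done
[0.36981112 0.19149127 0.82512322] None
```

I handed the job in at about 25 s of the 59 s allowed: the low flat cooler is on the socket (measured about 1 mm off centre and square to the board), the old cooler stands within a few millimetres of the middle of the right pad, and nothing else shows as moved; the hand-in returned no verdict.

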